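# Lay the carved panel down and seat it in the corner of the carving board

## Robot

A 7-joint arm with a two-finger parallel gripper is mounted at the origin on the work surface. World frame = base frame: x ahead of the robot, y to its left, z up, the work surface at z = 0. Lengths are in m, angles in degrees, forces in N, time in s.
With the tool pointing down it reaches from about 0.425 to 0.875 m from the base axis. Payload 4.7 kg.
Tool frame: the origin (TCP) lies midway between the tips of the shut fingers; the grasp point (between the pads) lies env.grip_point_offset behind it (env.grip_point_offset is the distance from the TCP to the grasp point, in m); z points along the fingers, y is the line along which they close (so a half turn about z gives the same grasp; the last joint's range is limited). The gripper opens to 87 mm and grips with 3 to 60 N. Pads are 19 mm wide; open, the fingers measure 117 mm over their backs; the gripper's body (75 mm by 190 mm) begins 51 mm behind the grasp point.
Start: joints at [-68.234, 18.392, -4.016, 83.108, 1.295, 78.541, -3.26], TCP at [0.233, 0.607, 0.223] pointing down, gripper open.
Joint ranges: [-163.93, 163.93], [-17.29, 119.83], [-79.2, 71.16], [3.27, 140.29], [-89.18, 269.18], [5.43, 117.66], [-154.24, 154.24]. Speed limits (degrees/s): [147.25, 147.25, 180, 180, 180, 180, 180].

## Interface

Orientations are given as [roll, pitch, yaw] about the fixed x, y, z axes, in that order (R = Rz(yaw) Ry(pitch) Rx(roll)).
In Python, from cell import env gives the robot as it stands.
- The arm moves only by the shell command python3 -m creep 'ROWS' [FORCE]. ROWS is a JSON object of lists of equal length, an entry for each row: "translation": the shift along the tool's x, y, z in units of 0.08 m (1.0 is 0.08 m), a list of three; "turn": the turn, a rotation vector about the tool's x, y, z in units of 180 degrees (1.0 is 180 degrees), a list of three; "grip": the opening, from 0 (shut) to 1 (fully open). In form: {"translation": [[x, y, z], ...], "turn": [[ax, ay, az], ...], "grip": [grip, ...]}. A call has 1 to 5 rows; each row shifts and turns the commanded pose from where the row before left it, along the tool's axes as they then stand; what a row does not reach is not made up. A row lasts 1/8 s, in which the tool goes at most 62.5 mm and 10.7 degrees, less where a joint would pass 70% of its speed; a pose out of reach is approached as far as the arm can. A call with a number of a shift or a turn outside -1 to 1 is refused whole. A call with a gripper value outside its range is refused whole. The fingers move at their own pace and stop on an object; FORCE is the grip in N (left out, the last holds). Time passes only in rows, so rows that do not move let the fingers close. It gives the time, the measured TCP pose, the force, the opening and the grip force at its end, in the units of the state.
- env.get_obs(): the state, without advancing time (a new reading comes with each control period).
- env.read_camera(name): name is "scene" or "side" or "wrist"; returns a dict with "frame" (400x640x3 uint8, red, green, blue), "z_map" (400x640 float32, m along the optical axis (not along the pixel's ray), 0 where there is no reading), "K" (3x3 intrinsics, pixels), "rvec" (rotation vector, rad) and "tvec" (3), from world to camera coordinates, as OpenCV has them. Camera axes: x right, y down, z forward; pixel columns grow to the right and rows downward; lengths in m; the calibration is good to about 2 mm. A picture is of the moment at which its call begins.
- env.sign_off(): hands the job in; it is judged then, once.
The state is a dict: "time_s": time; "qpos": joint angles; "joint_velocities": joint speeds; "effort": joint torques, N m; "tool_pos": TCP position; "tool_rot": TCP orientation; "force": force on the tool from outside, world axes, zero at the start; "wrist_torque": the same for the moment, N m; "grip_width": finger opening in m; "grasp_force": force on a finger pad.
Only numpy, scipy, OpenCV 4.12 (cv2) and the standard library are available. Lean on these libraries where they do the work, as an engineer would, in place of code of your own. Each camera call takes 0.05 s, during which the arm holds its last target. There are 200 camera calls.

## Task

A small carved panel is standing on its lower end on the carving board: push it over at the top with your fingertips so that it lies on its plain back with the carving facing up. Then push it along the board until it sits snug and square in the corner, its top end against the far fence and its left side against the left fence, ready for carving. Only push it, gently: never grip, lift or carry it, and leave the other things where they are.

Things in the scene. Friction and masses are not known exactly. Their poses are not given: they have to be found in the camera images.
- panel: Carved panel: light wood block, 36 mm thick (its x), 95 wide (y), 120 high (z), about 0.27 kg, standing on its lower end on the carving board, turned up to 17 degrees from square. Origin: centre of the lower end. Its -x face, towards the robot, has a carved flower sunk 10 mm inside a flat frame 13 mm wide, 18 mm from mid-plane; its +x face is the plain flat back; +z to its top end, +y to its left side
- board: Carving board, fixed: plywood faced with cork, cork 24 mm above the bench. Origin on the bench; in its frame it reaches x -190 to +150, y -190 to +190 mm, +x away from the robot, +y left. Two wooden fences, 20 mm wide, stand 22 mm above the cork: far fence, inner face x = +130 (y -185 to +138); left fence, inner face y = +150 (x -185 to +118); a dust gap between them in the corner
- corner (a point): The point of the carving board, on the cork, where the inner face of the far fence and the inner face of the left fence would meet (x = +130, y = +150, z = +24 mm in the board's frame)
- panel_top (a point): Centre of the panel's top end (the 36 by 95 mm face), 120 mm from its origin along its z; when finished it touches the far fence
- panel_left (a point): Centre of the panel's left narrow side (the 36 by 120 mm face at its +y), at half its height; when finished it touches the left fence
- panel_heel (a point): Middle of the lower edge of the panel's plain back. Pushed near the top in its +x direction the panel tips about this edge, falls by itself past about 17 degrees and lands on its back, top end away from the robot, short of the far fence. The edge stays down on the cork throughout
- panel_centre (a point): Centre of the panel, 60 mm from its origin along its z. Lying on its back the panel is 36 mm high, its centre 18 mm above the cork, and it slides on the cork under a push of a few newtons; pushed at one point it tends to turn, pushed with two fingertips set apart it keeps straight
- blank: Bystander: a plain uncarved wooden blank of the panel's size (36 x 95 x 120 mm), standing on end on the bench to the right of the board; origin at the centre of its underside
- gouge: Bystander: a small palm gouge, 130 mm long and 27 mm high with a mushroom handle, lying on the cork along the front part of the board's right edge; origin under its middle, blade along its +x
- mallet: Bystander: round wooden carver's mallet, 92 mm in diameter, 225 mm high, standing on its head on the bench, far right; origin at the centre of its underside
- pencil: Bystander: flat carpenter's pencil, 160 mm long and 8 mm high, on the bench left of the board; origin under its middle, along its x
- oil: Bystander: amber bottle of oil, 60 mm in diameter, 130 mm high, on the bench at the left; origin at the centre of its underside
- brush: Bystander: bench brush lying on the bench at the right; origin under its middle, along its x
- finial: Bystander: turned wooden finial, 54 mm in diameter, 110 mm high, standing on the bench at the left; origin at the centre of its underside
Mind the look-alikes: they are no part of the job. Leave any blue or green look-alike of the panel alone.

How it is judged (in metres and radians):
On the way:
1. the panel lies on its plain back on the board, carving up (angle between panel's own x axis and vertical above 3.04 rad and height (world z) of panel_centre below 0.05 m), for 0.2 s.
At the end, for the whole second after the job is handed in: The panel lies flat on its back on the cork, carving up (within 0.1 rad), its top end within 4 mm of the far fence and its left side within 4 mm of the left fence, square to the board within 0.05 rad, and at rest (all of step 1 and x of panel_top in the frame of board above 0.126 m and y of panel_left in the frame of board above 0.146 m and angle between the z axis of panel and the x axis of board, either way round below 0.05 rad and linear speed of panel below 0.01 m/s); the robot touches nothing.
It fails at once if the panel is lifted or carried: the lower edge of its back leaves the cork by more than 20 mm (height (world z) of panel_heel above 0.044 m).
It fails at once if the panel is raised as a whole: its centre rises more than 20 mm above its standing height (height (world z) of panel_centre above 0.104 m).
It fails at once if the panel is squeezed in the grip or shoved hard (over 80 N) (contact force between the fingers and panel above 80 N).
It fails at once if a bystander is moved by more than 30 mm (distance of any of blank, gouge, mallet, pencil, oil, brush, finial from where it was at the start of the episode above 0.03 m).
It fails at once if a standing bystander is knocked over (angle between any of blank, mallet, oil, finial's own z axis and vertical above 0.5 rad).
It also fails if it takes over 58 s, if anything falls off the work surface, if the arm or the gripper's body presses on something with over 40 N, if the wrist force passes 120 N, or if a joint passes its speed limit or range.

## Working session

There is one attempt and no reset: what is moved stays moved. The work goes in short steps, Python scripts to look and compute and a shell command to move; the robot and the scene stay as the last step left them, time stands still between calls to the robot, and variables do not carry over. Pictures are saved under pics/ and viewed, at most 10 in all, crops included, and the job is handed in when it is done.

```bash
mkdir -p pics; ls; cat > h.py <<'E'
import numpy as np, cv2
from cell import env
from scipy.spatial.transform import Rotation as Ro
def cam(n):
    c=env.read_camera(n); c['R']=cv2.Rodrigues(np.array(c['rvec'],float))[0]; c['t']=np.array(c['tvec'],float).ravel(); return c
def cloud(c):
    z=c['z_map'].astype(float); v,u=np.indices(z.shape); K=c['K']
    P=np.stack([(u-K[0][2])/K[0][0]*z,(v-K[1][2])/K[1][1]*z,z],-1)
    W=(P-c['t'])@c['R']; W[z<=0]=np.nan; return W
def save(c,name): cv2.imwrite('pics/'+name,cv2.cvtColor(c['frame'],cv2.COLOR_RGB2BGR))
E
python3 - <<'E'
from h import *
ims=[]
for n in ['scene','side']:
    c=cam(n); save(c,n+'0.png'); W=cloud(c); np.save(n+'0.npy',W)
    print(n,-c['R'].T@c['t'],np.nanmean(c['z_map']>0))
o=env.get_obs(); print(o['time_s'],o['tool_pos'],o['tool_rot'],o['grip_width'],env.grip_point_offset)
E
```

```text
pics
scene [1.06067128 0.66395759 1.20321419] 0.99614453125
side [-0.03042916 -0.78387581  0.90053137] 0.99604296875
0.1 [0.23238012 0.60651549 0.2215645 ] [-1.79901150e+02  6.69111466e-03  1.59044171e+02] 0.08703776647041096 0.0187
```

View pics/scene0.png

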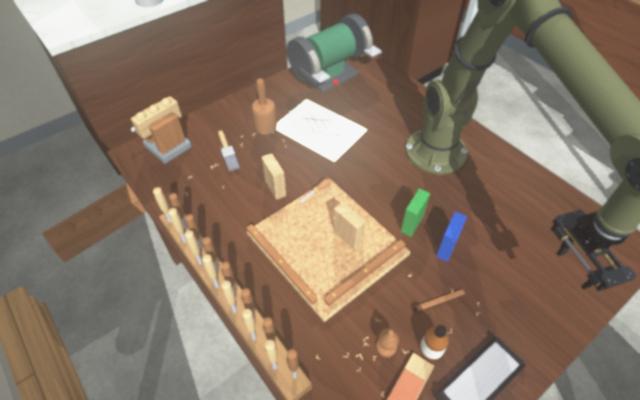

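View pics/side0.png

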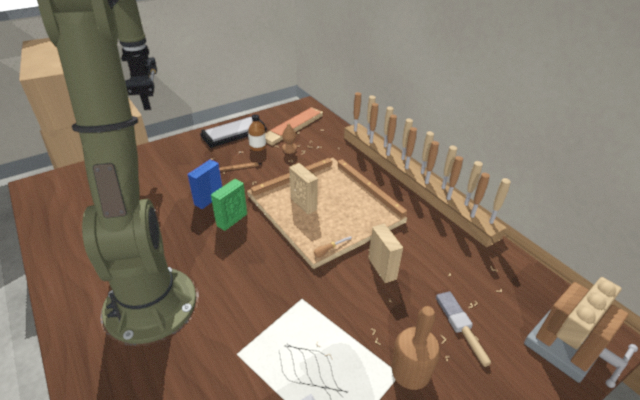

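The scene view shows the board around (330,245) and the panel at (348,225). The far fence runs (250,235)-(315,305) and the left fence (325,300)-(408,245). The side view shows the panel at (303,188), the corner at about (335,165) and the gouge at (330,245). Next I'll measure from the depth maps.

```bash
python3 - <<'E'
from h import *
A=[np.load(n+'0.npy').reshape(-1,3) for n in ['scene','side']]
def rect(P,l):
    r=cv2.minAreaRect((P[:,:2]*1000).astype(np.float32)); print(l,len(P),np.round(r[0],1),np.round(r[1],1),round(r[2],2),'z',np.round(np.median(P[:,2]),4)); print('   ',np.round(cv2.boxPoints(r),0).tolist())
for n,P in zip(['scene','side'],A):
    P=P[np.isfinite(P).all(1)]
    P=P[(P[:,0]>.2)&(P[:,0]<1.0)&(abs(P[:,1])<.6)]
    def comps(lo,hi,mn):
        Q=P[(P[:,2]>lo)&(P[:,2]<hi)]
        g=np.zeros((300,300),np.uint8); ij=np.clip(((Q[:,:2]-[.1,-.7])/.005).astype(int),0,299); g[ij[:,0],ij[:,1]]=1
        g=cv2.morphologyEx(g,cv2.MORPH_CLOSE,np.ones((3,3)))
        k,lab=cv2.connectedComponents(g)
        L=lab[ij[:,0],ij[:,1]]
        for i in range(1,k):
            if (L==i).sum()>mn: rect(Q[L==i],f'{n} {lo}-{hi}')
    comps(.019,.030,400); comps(.041,.050,60); comps(.135,.152,25)
E
```

```text
scene 0.019-0.03 8605 [567.9  71.2] [341.  382.1] 1.31 z 0.0244
    [[393.0, 258.0], [402.0, -124.0], [743.0, -116.0], [734.0, 266.0]]
scene 0.019-0.03 795 [646.2 521.9] [177.7  61.2] 15.0 z 0.0216
    [[552.0, 528.0], [568.0, 469.0], [740.0, 515.0], [724.0, 574.0]]
scene 0.041-0.05 649 [549.4 230.2] [304.8  22.4] 1.19 z 0.0462
    [[397.0, 238.0], [397.0, 216.0], [702.0, 222.0], [701.0, 245.0]]
scene 0.041-0.05 75 [ 469.5 -103.4] [26.4 98. ] 86.07 z 0.0458
    [[420.0, -113.0], [517.0, -120.0], [519.0, -94.0], [422.0, -87.0]]
scene 0.041-0.05 655 [727.8  50.6] [ 22.1 325.3] 1.27 z 0.0462
    [[713.0, 213.0], [720.0, -112.0], [742.0, -112.0], [735.0, 213.0]]
scene 0.041-0.05 3104 [899.6  32.2] [699.8  70.8] 89.9 z 0.0453
    [[864.0, -318.0], [934.0, -318.0], [936.0, 382.0], [865.0, 382.0]]
scene 0.135-0.152 26 [ 425.8 -479.9] [12.5 23.4] 44.86 z 0.1443
    [[413.0, -476.0], [430.0, -493.0], [438.0, -484.0], [422.0, -467.0]]
scene 0.135-0.152 387 [511.2 102.2] [39.7 97.6] 5.31 z 0.1436
    [[487.0, 149.0], [496.0, 52.0], [535.0, 55.0], [526.0, 153.0]]
scene 0.135-0.152 209 [ 768.8 -5
[... 4024 characters left out ...]
.0, 224.0], [894.0, 233.0], [878.0, 253.0]]
side 0.135-0.152 29 [882.9 332.7] [17.2 22.6] 57.36 z 0.1427
    [[869.0, 332.0], [888.0, 319.0], [897.0, 334.0], [878.0, 346.0]]
side 0.135-0.152 48 [ 907.6 -285. ] [14.5 26.1] 41.2 z 0.1435
    [[894.0, -280.0], [911.0, -300.0], [922.0, -290.0], [905.0, -270.0]]
side 0.135-0.152 47 [ 907.  -190.9] [18.4 25.5] 40.91 z 0.1442
    [[892.0, -187.0], [908.0, -207.0], [922.0, -195.0], [906.0, -175.0]]
side 0.135-0.152 38 [905.4 -94.2] [11.2 21.9] 34.64 z 0.143
    [[895.0, -88.0], [907.0, -106.0], [916.0, -100.0], [904.0, -82.0]]
side 0.135-0.152 31 [902.1   1.9] [ 7.5 19.9] 20.26 z 0.144
    [[895.0, 10.0], [902.0, -9.0], [909.0, -6.0], [902.0, 13.0]]
```

```bash
cat > go.py <<'E'
import sys
from h import *
# python3 go.py x y z yaw : remaining shift in tool units and turn units
o=env.get_obs(); p=np.array(o['tool_pos']); R=Ro.from_euler('xyz',o['tool_rot'],degrees=True)
t=np.array([float(a) for a in sys.argv[1:4]]); T=Ro.from_euler('xyz',[180,0,float(sys.argv[4])],degrees=True)
print('t',round(o['time_s'],2),'pos',np.round(p,4),'rot',np.round(o['tool_rot'],1),'F',np.round(o['force'],1),'w',round(o['grip_width'],3))
print('shift',np.round(R.inv().apply(t-p)/.08,2),'turn',np.round((R.inv()*T).as_rotvec()/np.pi,3))
E
python3 -m creep '{"translation":[[-0.48,-0.5,-0.04],[-0.48,-0.5,-0.04],[-0.48,-0.5,-0.04],[-0.48,-0.5,-0.04],[-0.48,-0.5,-0.04]],"turn":[[0,0,0],[0,0,0],[0,0,0],[0,0,0],[0,0,0]],"grip":[0.5,0.5,0.5,0.5,0.5]}'
python3 -m creep '{"translation":[[-0.48,-0.5,-0.04],[-0.48,-0.5,-0.04],[-0.48,-0.5,-0.04],[-0.48,-0.5,-0.04],[0,0,0]],"turn":[[0,0,0],[0,0,0],[0,0,0],[0,0,0],[0,0,0]],"grip":[0.5,0.5,0.5,0.5,0.5]}'
python3 go.py .445 .097 .25 184.5
```

```text
time_s: 0.72
tool_pos: [0.3407, 0.3496, 0.2384]
tool_rot: [-180.0, -0.0, 159.0]
force: [0.0, -0.1, 0.3]
grip_width: 0.0471
grasp_force: 0.0
time_s: 1.35
tool_pos: [0.428, 0.1426, 0.2516]
tool_rot: [180.0, 0.0, 158.5]
force: [0.3, 1.0, 0.2]
grip_width: 0.0436
grasp_force: 0.0
t 1.35 pos [0.428  0.1426 0.2516] rot [180.    0.  158.5] F [0.3 1.  0.2] w 0.044
shift [-0.41 -0.45  0.02] turn [-0.     0.    -0.144]
```

```bash

python3 -m creep '{"translation":[[-0.41,-0.45,0],[0,0,0],[0,0,0],[0,0,0],[0,0,0]],"turn":[[0,0,0],[0,0,-0.048],[0,0,-0.048],[0,0,-0.048],[0,0,0]],"grip":[0.5,0.5,0.5,0.5,0.5]}'
python3 go.py .445 .097 .25 184.5
python3 - <<'E'
from h import *
for n in ['scene','wrist','side']:
    c=cam(n); save(c,n+'1.png'); W=cloud(c)
    m=(abs(W[...,2]-.144)<.008)&(abs(W[...,0]-.51)<.05)&(abs(W[...,1]-.1)<.08)
    Q=W[m]; 
    if len(Q)>30:
        r=cv2.minAreaRect((Q[:,:2]*1000).astype(np.float32)); d=Q[:,:2]-Q[:,:2].mean(0); w,v=np.linalg.eigh(d.T@d); a=v[:,1]*np.sign(v[1,1])
        print(n,len(Q),r,'pca yaw',np.degrees(np.arctan2(-a[0],a[1])),Q.mean(0))
    # front face points
    m=(W[...,2]>.04)&(W[...,2]<.13)&(W[...,0]>.46)&(W[...,0]<.515)&(abs(W[...,1]-.1)<.06)
    if m.sum()>50: print('face x pct',np.percentile(W[m][:,0],[5,50,95]),m.sum())
E
```

```text
time_s: 1.98
tool_pos: [0.4438, 0.1027, 0.251]
tool_rot: [180.0, -0.0, -175.1]
force: [-0.2, -0.1, -0.5]
grip_width: 0.0438
grasp_force: 0.0
t 1.98 pos [0.4438 0.1027 0.251 ] rot [ 180.    -0.  -175.1] F [-0.2 -0.1 -0.5] w 0.044
shift [-0.01 -0.07  0.01] turn [ 0.    -0.     0.002]
scene 377 ((510.61859130859375, 101.34476470947266), (40.0228385925293, 96.73319244384766), 3.292673110961914) pca yaw 3.8107353791342464 [0.51228    0.1036631  0.14368867]
face x pct [0.49062904 0.50297231 0.51357007] 95
wrist 575 ((510.10675048828125, 107.2471923828125), (37.042537689208984, 81.05603790283203), 3.5947225093841553) pca yaw -1.2585093180147615 [0.51612543 0.10808131 0.14180802]
face x pct [0.49029742 0.49877235 0.50454223] 1577
side 283 ((510.2247009277344, 99.55216979980469), (39.9804801940918, 97.99861145019531), 4.883779525756836) pca yaw 2.9764407786983123 [0.50856252 0.09629012 0.14163242]
face x pct [0.49003432 0.49861356 0.51097358] 511
```

View pics/wrist1.png

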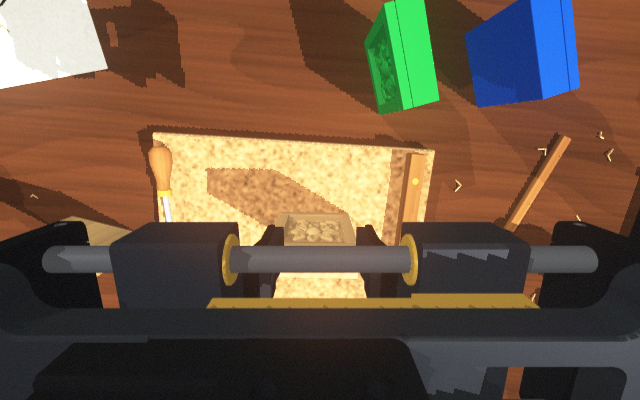

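```bash

python3 -m creep '{"translation":[[0,-0.06,0.5],[0,0,0.5],[0,0,0.55],[-0.2,0,0],[-0.15,0,0]],"turn":[[0,0,0],[0,0,0],[0,0,0],[0,0,0],[0,0,0]],"grip":[0.5,0.5,0.5,0.5,0.5]}'
python3 -m creep '{"translation":[[-0.1,0,0],[-0.1,0,0],[-0.1,0,0],[-0.1,0,0],[-0.1,0,0]],"turn":[[0,0,0],[0,0,0],[0,0,0],[0,0,0],[0,0,0]],"grip":[0.5,0.5,0.5,0.5,0.5]}'
python3 - <<'E'
from h import *
c=cam('side'); save(c,'side2.png'); cv2.imwrite('pics/side2c.png',cv2.resize(cv2.cvtColor(c['frame'][100:280,200:440],cv2.COLOR_RGB2BGR),(720,540)))
E
```

```text
time_s: 2.75
tool_pos: [0.473, 0.0997, 0.1271]
tool_rot: [-180.0, -0.0, -175.1]
force: [-0.1, 0.4, -0.0]
grip_width: 0.0437
grasp_force: 0.0
time_s: 3.38
tool_pos: [0.513, 0.1031, 0.1274]
tool_rot: [180.0, 0.0, -175.0]
force: [-0.0, -0.8, 1.0]
grip_width: 0.0433
grasp_force: 0.0
```

View pics/side2c.png

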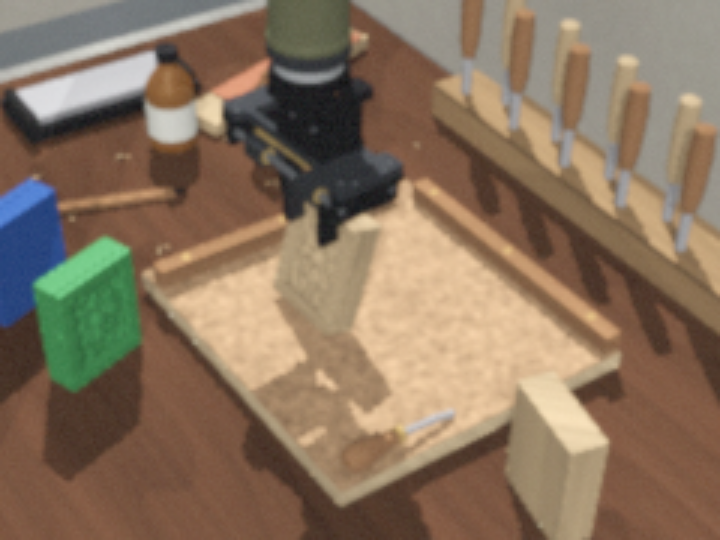

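The panel is tipping forward: its top is at about (340,225) in the crop, the fingers are on the top frame, and the lower edge is down at (325,320). I'll keep pushing.

```bash

python3 -m creep '{"translation":[[-0.1,0,0],[-0.1,0,0],[-0.1,0,0],[0,0,0],[0,0,0]],"turn":[[0,0,0],[0,0,0],[0,0,0],[0,0,0],[0,0,0]],"grip":[0.5,0.5,0.5,0.5,0.5]}'
cat > look.py <<'E'
from h import *
import sys
B=np.array([.5875,.0704]); a=np.radians(1.25); BR=np.array([[np.cos(a),-np.sin(a)],[np.sin(a),np.cos(a)]])
for n in ['scene','side']:
    c=cam(n); save(c,n+sys.argv[1]+'.png'); W=cloud(c)
    b=(W[...,:2]-B)@BR*1000
    for lo,hi in [(.053,.068),(.1,.17)]:
        m=(W[...,2]>lo)&(W[...,2]<hi)&(b[...,0]>-120)&(b[...,0]<140)&(b[...,1]<155)&(b[...,1]>-80)
        if m.sum()<30: print(n,hi,m.sum()); continue
        r=cv2.minAreaRect(b[m].astype(np.float32)); q=cv2.boxPoints(r)
        print(n,hi,m.sum(),'board c',np.round(r[0],1),np.round(r[1],1),round(r[2],2),'corners',np.round(q).tolist(),'z',np.median(W[m][:,2]).round(4))
E
python3 look.py 3; python3 go.py .51 .1 .13 185
```

```text
time_s: 4.05
tool_pos: [0.5362, 0.105, 0.1273]
tool_rot: [-180.0, -0.0, -175.0]
force: [-0.8, 0.2, 0.2]
grip_width: 0.0436
grasp_force: 0.0
scene 0.068 843 board c [45.1 42.9] [209.4 110. ] 10.28 corners [[-68.0, 78.0], [-48.0, -30.0], [158.0, 7.0], [138.0, 116.0]] z 0.0584
scene 0.17 73 board c [-48.9  35.4] [21.2 66.1] 1.98 corners [[-61.0, 68.0], [-58.0, 2.0], [-37.0, 3.0], [-39.0, 69.0]] z 0.1405
side 0.068 481 board c [ 4.7 34.5] [125.1 101.1] 2.37 corners [[-60.0, 82.0], [-56.0, -19.0], [69.0, -13.0], [65.0, 88.0]] z 0.0573
side 0.17 151 board c [-51.1  36.7] [25.9 73.2] 2.96 corners [[-66.0, 73.0], [-62.0, -0.0], [-36.0, 1.0], [-40.0, 74.0]] z 0.1435
t 4.15 pos [0.5361 0.105  0.1273] rot [ 180.   -0. -175.] F [ 0.1 -0.4  0.2] w 0.044
shift [ 0.33 -0.03 -0.03] turn [ 0. -0. -0.]
```

```bash

python3 -m creep '{"translation":[[0.25,-0.03,0],[0.25,0,0],[0,0,0.4],[0,0,0.4],[0,0,0.27]],"turn":[[0,0,0],[0,0,0.021],[0,0,0],[0,0,0],[0,0,0]],"grip":[0.7,0.7,0.7,0.7,0.7]}'
python3 -m creep '{"translation":[[0,0,0],[-0.1,0,0],[-0.1,0,0],[-0.1,0,0],[-0.1,0,0]],"turn":[[0,0,0],[0,0,0],[0,0,0],[0,0,0],[0,0,0]],"grip":[0.7,0.7,0.7,0.7,0.7]}'
python3 go.py .588 .103 .04 181.25
```

```text
time_s: 4.78
tool_pos: [0.4958, 0.0991, 0.0406]
tool_rot: [-180.0, -0.1, -178.8]
force: [0.2, 0.2, 1.1]
grip_width: 0.0607
grasp_force: 0.0
time_s: 5.4
tool_pos: [0.5287, 0.1002, 0.042]
tool_rot: [180.0, -0.1, -178.8]
force: [-3.1, 0.8, 1.2]
grip_width: 0.0611
grasp_force: 1.5
t 5.4 pos [0.5287 0.1002 0.042 ] rot [ 1.800e+02 -1.000e-01 -1.788e+02] F [-3.1  0.8  1.2] w 0.061
shift [-0.74  0.02  0.02] turn [ 0. -0. -0.]
```

```bash

python3 -m creep '{"translation":[[-0.12,0,0],[-0.12,0,0],[-0.12,0,0],[-0.12,0,0],[-0.1,0,0]],"turn":[[0,0,0],[0,0,0],[0,0,0],[0,0,0],[0,0,0]],"grip":[0.7,0.7,0.7,0.7,0.7]}'
python3 -m creep '{"translation":[[-0.04,0,0],[-0.04,0,0],[-0.03,0,0],[0,0,0]],"turn":[[0,0,0],[0,0,0],[0,0,0],[0,0,0]],"grip":[0.7,0.7,0.7,0.7]}'
python3 look.py 4;python3 go.py .588 .103 .04 181.25
```

```text
time_s: 6.02
tool_pos: [0.5758, 0.1007, 0.0417]
tool_rot: [-180.0, 0.0, -178.8]
force: [-3.5, -0.4, 2.8]
grip_width: 0.0607
grasp_force: 1.6
time_s: 6.52
tool_pos: [0.5844, 0.1009, 0.0417]
tool_rot: [-180.0, 0.1, -178.8]
force: [-0.1, -0.7, 0.4]
grip_width: 0.061
grasp_force: 0.2
scene 0.068 868 board c [59.3 34.7] [ 97.4 142.1] 89.83 corners [[-12.0, -14.0], [130.0, -14.0], [131.0, 83.0], [-12.0, 84.0]] z 0.0586
scene 0.17 1156 board c [-3.2 31.7] [192.   79.6] 89.51 corners [[-44.0, -64.0], [36.0, -65.0], [37.0, 127.0], [-42.0, 128.0]] z 0.1517
side 0.068 250 board c [57.4 30.1] [ 99.2 146.3] 89.64 corners [[-16.0, -19.0], [130.0, -20.0], [131.0, 79.0], [-15.0, 80.0]] z 0.0578
side 0.17 1051 board c [-6.  29.7] [ 78.5 193.2] 1.93 corners [[-49.0, 125.0], [-42.0, -68.0], [36.0, -66.0], [30.0, 128.0]] z 0.1481
t 6.62 pos [0.5844 0.101  0.0419] rot [ 1.800e+02  1.000e-01 -1.788e+02] F [-0.8  0.4  0.2] w 0.06
shift [-0.05  0.02  0.02] turn [ 0.  0. -0.]
```

```bash

python3 -m creep '{"translation":[[-0.03,0,0],[-0.02,0,0],[-0.02,0,0],[0,0,0]],"turn":[[0,0,0],[0,0,0],[0,0,0],[0,0,0]],"grip":[0.7,0.7,0.7,0.7]}'
python3 -m creep '{"translation":[[-0.02,0,0],[0,0,0]],"turn":[[0,0,0],[0,0,0]],"grip":[0.7,0.7]}'
```

```text
time_s: 7.12
tool_pos: [0.5856, 0.1011, 0.0414]
tool_rot: [180.0, -0.5, -178.8]
force: [-11.2, -1.2, 7.9]
grip_width: 0.0608
grasp_force: 5.8
time_s: 7.38
tool_pos: [0.5856, 0.1011, 0.0414]
tool_rot: [180.0, -0.7, -178.8]
force: [-16.1, -1.4, 12.4]
grip_width: 0.0611
grasp_force: 7.9
```

```bash

python3 -m creep '{"translation":[[0.25,0,0],[0,0,-0.5],[0,0,-0.5],[0,0,0],[0,0,0]],"turn":[[0,0,0],[0,0,0],[0,0,0],[0,0,0],[0,0,0]],"grip":[0.7,0.7,0.7,0.7,0.7]}'
python3 go.py .6585 .022 .12 181.25;python3 -c "
from cell import env;print(env.get_obs()['qpos'])"
```

```text
time_s: 8.0
tool_pos: [0.5711, 0.1008, 0.1215]
tool_rot: [180.0, 0.0, -178.8]
force: [0.6, -0.4, 0.2]
grip_width: 0.0611
grasp_force: 0.0
t 8.0 pos [0.5711 0.1008 0.1215] rot [ 180.     0.  -178.8] F [ 0.6 -0.4  0.2] w 0.061
shift [-1.07 -1.01  0.02] turn [ 0.  0. -0.]
[-36.70629395  14.81892772  27.90523327 101.53049722  -7.57269463
  65.47365083  84.74452219]
```

```bash

python3 -m creep '{"translation":[[0,-0.5,0],[0,-0.5,0],[-0.54,0,0],[-0.53,0,0],[0,0,0]],"turn":[[0,0,0],[0,0,0],[0,0,0],[0,0,0],[0,0,0.056]],"grip":[0.7,0.7,0.7,0.7,0.7]}'
python3 -m creep '{"translation":[[0,0,0],[0,0,0],[0,0,0],[0,0,0],[0,0,0]],"turn":[[0,0,0.056],[0,0,0.056],[0,0,0.056],[0,0,0.056],[0,0,0.056]],"grip":[0.7,0.7,0.7,0.7,0.7]}'
python3 -m creep '{"translation":[[0,0,0],[0,0,0],[0,0,0],[0,0,0]],"turn":[[0,0,0.056],[0,0,0.056],[0,0,0.052],[0,0,0]],"grip":[0.7,0.7,0.7,0.7]}'
python3 look.py 5; python3 go.py .6585 .022 .04 91.25
```

```text
time_s: 8.62
tool_pos: [0.6597, 0.0224, 0.1191]
tool_rot: [-179.9, -0.1, 170.9]
force: [-0.6, -0.2, 0.2]
grip_width: 0.0605
grasp_force: 0.0
time_s: 9.25
tool_pos: [0.6574, 0.0224, 0.1198]
tool_rot: [-179.9, -0.0, 120.4]
force: [-0.5, 0.5, -0.4]
grip_width: 0.0609
grasp_force: 0.0
time_s: 9.75
tool_pos: [0.6575, 0.0225, 0.1201]
tool_rot: [-179.9, 0.1, 91.3]
force: [0.0, -0.4, -0.6]
grip_width: 0.0606
grasp_force: 0.0
scene 0.068 868 board c [69.6 34.2] [121.6  99.2] 0.04 corners [[9.0, 84.0], [9.0, -15.0], [130.0, -15.0], [130.0, 84.0]] z 0.0587
scene 0.17 78 board c [ 67.9 -46.4] [82.5 24.3] 1.57 corners [[26.0, -35.0], [27.0, -60.0], [110.0, -57.0], [109.0, -33.0]] z 0.138
side 0.068 390 board c [68.5 32.4] [123.8 103.5] 1.15 corners [[6.0, 83.0], [8.0, -21.0], [131.0, -18.0], [129.0, 85.0]] z 0.0571
side 0.17 192 board c [ 67.7 -49.4] [26.9 91.7] 88.95 corners [[22.0, -62.0], [113.0, -64.0], [114.0, -37.0], [22.0, -35.0]] z 0.1433
t 9.85 pos [0.6578 0.0225 0.1207] rot [-179.9    0.    91.3] F [1.1 1.  1. ] w 0.061
shift [-0.01  0.01  1.01] turn [-0.     0.     0.001]
```

```bash

python3 -m creep '{"translation":[[0,0,0.5],[0,0,0.5],[0,0,0],[0.15,0,0],[0.12,0,0]],"turn":[[0,0,0],[0,0,0],[0,0,0],[0,0,0],[0,0,0]],"grip":[0.7,0.7,0.7,0.7,0.7]}'
python3 -m creep '{"translation":[[0.12,0,0],[0.12,0,0],[0.12,0,0],[0.12,0,0],[0.12,0,0]],"turn":[[0,0,0],[0,0,0],[0,0,0],[0,0,0],[0,0,0]],"grip":[0.7,0.7,0.7,0.7,0.7]}'
python3 go.py .6585 .117 .04 91.25
```

```text
time_s: 10.48
tool_pos: [0.6594, 0.0455, 0.0438]
tool_rot: [179.8, -0.1, 91.2]
force: [-0.5, 0.4, -0.3]
grip_width: 0.0609
grasp_force: 0.0
time_s: 11.1
tool_pos: [0.6568, 0.0926, 0.0417]
tool_rot: [-180.0, 0.0, 91.2]
force: [-0.2, -3.2, 1.4]
grip_width: 0.061
grasp_force: 1.5
t 11.1 pos [0.6568 0.0926 0.0417] rot [-180.     0.    91.2] F [-0.2 -3.2  1.4] w 0.061
shift [0.3  0.03 0.02] turn [-0.  0. -0.]
```

```bash

python3 -m creep '{"translation":[[0.1,0,0],[0.08,0,0],[0.04,0,0],[0.03,0,0],[0,0,0]],"turn":[[0,0,0],[0,0,0],[0,0,0],[0,0,0],[0,0,0]],"grip":[0.7,0.7,0.7,0.7,0.7]}'
python3 -m creep '{"translation":[[0.02,0,0],[0.02,0,0],[0.02,0,0],[0,0,0]],"turn":[[0,0,0],[0,0,0],[0,0,0],[0,0,0]],"grip":[0.7,0.7,0.7,0.7]}'
python3 look.py 6
```

```text
time_s: 11.72
tool_pos: [0.6563, 0.1125, 0.0416]
tool_rot: [-180.0, -0.0, 91.2]
force: [0.3, -0.6, 0.5]
grip_width: 0.0609
grasp_force: 0.7
time_s: 12.22
tool_pos: [0.6564, 0.1148, 0.0417]
tool_rot: [180.0, 0.1, 91.1]
force: [0.9, -4.8, 0.1]
grip_width: 0.0608
grasp_force: 2.7
scene 0.068 942 board c [69.  94.6] [122.4 113.9] 1.04 corners [[7.0, 150.0], [9.0, 37.0], [131.0, 39.0], [129.0, 153.0]] z 0.0584
scene 0.17 967 board c [56.3 44.4] [ 78.4 166.9] 89.47 corners [[-28.0, 6.0], [139.0, 4.0], [140.0, 83.0], [-27.0, 84.0]] z 0.1499
side 0.068 214 board c [65.8 89.4] [120.  118.9] 89.13 corners [[5.0, 30.0], [124.0, 29.0], [126.0, 148.0], [7.0, 150.0]] z 0.058
side 0.17 962 board c [56.  39.3] [ 78.5 169.5] 88.0 corners [[-30.0, 3.0], [139.0, -3.0], [142.0, 76.0], [-27.0, 81.0]] z 0.1475
```

```bash

python3 -m creep '{"translation":[[0.03,0,0],[0.02,0,0],[0,0,0]],"turn":[[0,0,0],[0,0,0],[0,0,0]],"grip":[0.7,0.7,0.7]}'
python3 -m creep '{"translation":[[0.03,0,0],[0,0,0]],"turn":[[0,0,0],[0,0,0]],"grip":[0.7,0.7]}'
python3 -m creep '{"translation":[[-0.25,0,0],[-0.25,0,0],[0,0,-0.5],[0,0,-0.5],[0,0,0]],"turn":[[0,0,0],[0,0,0],[0,0,0],[0,0,0],[0,0,0]],"grip":[0.7,0.7,0.7,0.7,0.7]}'
python3 look.py 7
python3 -c "
import cv2
i=cv2.imread('pics/scene7.png')[160:330,230:430];cv2.imwrite('pics/s7.png',cv2.resize(i,(700,595),interpolation=cv2.INTER_CUBIC))"
```

```text
time_s: 12.7
tool_pos: [0.6565, 0.1149, 0.0417]
tool_rot: [180.0, 0.4, 91.0]
force: [-0.0, -10.5, 1.0]
grip_width: 0.0609
grasp_force: 5.4
time_s: 12.95
tool_pos: [0.6565, 0.1149, 0.0418]
tool_rot: [180.0, 0.6, 91.0]
force: [0.2, -13.6, 1.8]
grip_width: 0.0609
grasp_force: 7.0
time_s: 13.58
tool_pos: [0.6595, 0.0833, 0.1256]
tool_rot: [179.6, -0.2, 91.2]
force: [0.0, 0.1, -0.3]
grip_width: 0.0607
grasp_force: 0.0
scene 0.068 904 board c [ 69.2 103.1] [121.1  96.9] 0.18 corners [[9.0, 151.0], [9.0, 54.0], [130.0, 55.0], [130.0, 152.0]] z 0.0586
scene 0.17 67 board c [69.8 15.1] [20.7 85.6] 89.38 corners [[27.0, 5.0], [113.0, 4.0], [113.0, 25.0], [27.0, 26.0]] z 0.142
side 0.068 357 board c [ 68.1 100.4] [123.9 101.6] 0.14 corners [[6.0, 151.0], [6.0, 49.0], [130.0, 50.0], [130.0, 151.0]] z 0.0573
side 0.17 175 board c [69.5 11.3] [88.9 28.7] 0.49 corners [[25.0, 25.0], [25.0, -3.0], [114.0, -3.0], [114.0, 26.0]] z 0.1462
```

View pics/s7.png

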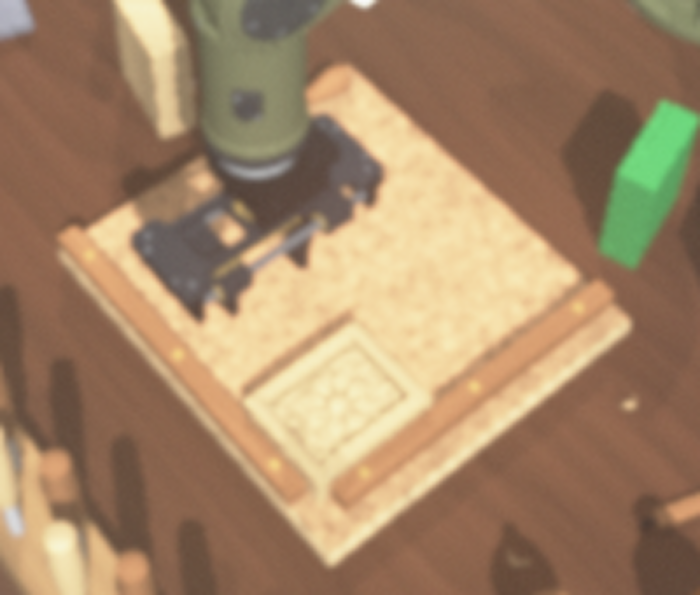

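The panel lies carving up around (340,405) in the crop, flush with both fences, and the gripper is clear of it. Both depth views put it square to within about 0.2°. I'm handing it in.

```bash
python3 -c "
from cell import env;print(env.sign_off())"
```

```text
the job is handed in; nothing more can be done
None
```

The job is handed in, with no verdict returned: the panel lies on its back, carving up, and measures flush against the far and left fences and square to within about 0.2°; I only pushed it, with at most about 20 N at the wrist in the readings.

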